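# Set the hole saws over in reverse for the back of the panel

### The arm

A 7-joint arm with a two-finger parallel gripper is mounted at the origin on a cart in front of the work surface, level with it; the furniture and walls round the work are solid. World frame = base frame: x ahead of the robot, y to its left, z up, the work surface at z = 0. Lengths are in m, angles in degrees, forces in N, time in s.
With the tool pointing down it reaches from about 0.4 to 0.85 m from the base axis. Payload 10.4 kg.
Tool frame: the origin (TCP) lies midway between the tips of the shut fingers; the grasp point (between the pads) lies 19 mm behind it; z points along the fingers, y is the direction in which the jaws open and shut (so a half turn about z gives the same grasp; the last joint's range is limited). The gripper opens to 85 mm and grips with 20 to 120 N. Pads are 22 mm wide; open, the fingers measure 114 mm over their backs; the gripper's body (76 mm by 85 mm) begins 54 mm behind the grasp point. The pads swing forward as they close: fully open they stand 13 mm farther back than shut.
Start: joints at [63.85, 19.034, -3.707, 83.658, 1.238, 77.344, -5.071], TCP at [0.263, -0.567, 0.231] pointing down, gripper open.
Joint ranges: [-148.97, 148.97], [-28.65, 121.19], [-84.17, 76.75], [9.2, 138.47], [-72.65, 252.65], [3.7, 117.97], [-149.18, 149.18]. Speed limits (degrees/s): [127.2, 127.2, 159.86, 159.86, 180, 180, 180].

### API

Orientations are given as a 3x3 rotation matrix whose columns are the frame's x, y, z axes.
In Python, from bench import arm gives the robot as it stands.
- The arm moves only by the tool move_arm, never from a script. Its argument "rows" is a list of rows, each a list of 7 numbers: the shift along the tool's x, y, z in mm, then the turn, a rotation vector about the tool's x, y, z in rad, then the closure in counts, from 0 (fully open) to 255 (shut). A call has exactly 10 rows; each row is the pose to reach, as a shift and turn from the pose commanded when the call began, along the tool's axes at that moment; what a row does not reach only later rows make up. A row lasts 1/8 s, in which the tool goes at most 62.5 mm and 10.7 degrees, less where a joint would pass 70% of its speed; a pose out of reach is approached as far as the arm can. A call with a gripper value outside its range is refused whole. The fingers move at their own pace and stop on an object; the grip force is fixed at half the most. Time passes only in rows, so rows that repeat a pose let the fingers close, or fill a call up. It gives the time, the measured TCP pose, the force and the opening at its end, in the units of the state.
- arm.read_state(): the state, without advancing time (a new reading comes with each control period).
- arm.grab_frame(name): name is "side" or "top" or "wrist"; returns a dict with "frame" (400x640x3 uint8, red, green, blue), "z_map" (400x640 float32, m along the optical axis (not along the pixel's ray), 0 where there is no reading), "intrinsics" (3x3 intrinsics, pixels), "position" and "attitude" of the camera in the world; the wrist camera has in their place "hand_eye" (4x4, takes a point from camera to tool coordinates, whose origin is the TCP and whose axes are the flange's). Camera axes: x right, y down, z forward; pixel columns grow to the right and rows downward; lengths in m; the calibration is good to about 2 mm. A picture is of the moment at which its call begins: read the wrist's pose just before it.
- arm.sign_off(): hands the job in, once; it reports no verdict.
Trained networks look in the newest picture that a camera, given by its name, has taken for a name from the list of things; names that differ only in an ending like _2 or _b are one class to them, and where a whole thing is asked for, a point or a joint stands for the part that bears it (a point fixed in the world has none). Each returns a list of dicts, best first, with "score" (0 to 1); they miss things now and then, are a little off and sometimes report something else, mostly with a low value. They report only what shows in the picture. A call takes as long as a camera call.
- arm.spot_in(camera, thing): "box" ([left, top, width, height] in pixels, round what is visible of it).
- arm.cut_out(camera, thing): "mask" (400x640 bool, what is visible of it) and "box" ([left, top, width, height] in pixels, round what is visible of it).
- arm.place_of(camera, thing): "location" ([column, row] in pixels: a listed point, or the origin of a listed thing).
The state is a dict: "clock": time; "joint_positions": joint angles; "joint_vel": joint speeds; "joint_efforts": joint torques, N m; "position": TCP position; "orientation": TCP orientation; "force": force on the tool from outside, world axes, zero at the start; "moment": the same for the moment, N m; "width": finger opening in m.
Only numpy, scipy, OpenCV 4.12 (cv2) and the standard library are available. Lean on these libraries where they do the work, as an engineer would, in place of code of your own. Each camera call takes 0.05 s, during which the arm holds its last target. There are 200 camera calls.

### The job

The four hole saws stand on their rack in the order of the holes along the panel; the panel has now been turned end for end to finish the cuts from its back, so the row has to run the other way. Move the saws straight over to the empty rack in reverse order (the one at the left end goes to the right-hand peg, its neighbour to the peg next to that, and so on), without setting any down on the table or on a wrong peg. Each must end upright, mouth down, right down over its own peg.

Things in the scene. Friction and masses are not known exactly. Their poses are not given: they have to be found in the camera images.
- hole_saw_60: Hole saw: grey steel cup, mouth down, closed back plate on top, 60 mm outside diameter, 48 mm high, bore 55 mm and 43 mm deep. Stands over one of the four pegs of the full rack, in any place of the row. Origin: on the axis at the toothed mouth, z up to the back plate. Loose, about 160 g (up to a third more or less).
- hole_saw_51: Hole saw: grey steel cup, mouth down, closed back plate on top, 51 mm outside diameter, 48 mm high, bore 46 mm and 43 mm deep. Stands over one of the four pegs of the full rack, in any place of the row. Origin: on the axis at the toothed mouth, z up to the back plate. Loose, about 130 g (up to a third more or less).
- hole_saw_40: Hole saw: grey steel cup, mouth down, closed back plate on top, 40 mm outside diameter, 48 mm high, bore 35 mm and 43 mm deep. Stands over one of the four pegs of the full rack, in any place of the row. Origin: on the axis at the toothed mouth, z up to the back plate. Loose, about 90 g (up to a third more or less).
- hole_saw_32: Hole saw: grey steel cup, mouth down, closed back plate on top, 32 mm outside diameter, 48 mm high, bore 27 mm and 43 mm deep. Stands over one of the four pegs of the full rack, in any place of the row. Origin: on the axis at the toothed mouth, z up to the back plate. Loose, about 70 g (up to a third more or less).
- full_rack: Rack the saws stand on at the start: brown wooden board 72 x 326 x 18 mm (length along its y) flat on the table, four pegs 10 mm across and 32 mm high along its middle at y = +0.123, +0.041, -0.041, -0.123 m. Origin: centre of its underside; +y is its left end seen from the robot, +x away from it, z up. Fixed; yaw within 0.12 rad; either the nearer or the farther of the two.
- empty_rack: Rack that is empty at the start: pale plywood board 72 x 326 x 18 mm (length along its y) flat on the table, four pegs 10 mm across and 32 mm high along its middle at y = +0.123, +0.041, -0.041, -0.123 m. Origin: centre of its underside; +y is its left end seen from the robot, +x away from it, z up. Fixed; yaw within 0.12 rad; either the nearer or the farther of the two.
- peg_1: Left-hand peg of the empty rack: a round upright beech dowel, 10 mm across, 32 mm high, tip chamfered. Origin: on the peg's axis at the rack's top face (18 mm above the table), z up. Fixed in the rack. A saw that is home has its origin at this height.
- peg_2: Second from the left peg of the empty rack: a round upright beech dowel, 10 mm across, 32 mm high, tip chamfered. Origin: on the peg's axis at the rack's top face (18 mm above the table), z up. Fixed in the rack. A saw that is home has its origin at this height.
- peg_3: Third from the left peg of the empty rack: a round upright beech dowel, 10 mm across, 32 mm high, tip chamfered. Origin: on the peg's axis at the rack's top face (18 mm above the table), z up. Fixed in the rack. A saw that is home has its origin at this height.
- peg_4: Right-hand peg of the empty rack: a round upright beech dowel, 10 mm across, 32 mm high, tip chamfered. Origin: on the peg's axis at the rack's top face (18 mm above the table), z up. Fixed in the rack. A saw that is home has its origin at this height.

How it is judged:
By the outcome, as a careful person would: the job done as asked, in the order asked, and still so for the second after the job is handed in, with the robot touching nothing.
It also fails if it takes over 96 s, if anything falls off the work surface, if the arm or the gripper's body presses on something with over 40 N, if the wrist force passes 120 N, or if a joint passes its speed limit or range.

## Working session

There is one attempt and no reset: what is moved stays moved. The work goes in short steps, Python scripts to look and compute and a tool call to move; the robot and the scene stay as the last step left them, time stands still between calls to the robot, and variables do not carry over. Pictures are saved under pics/ and viewed, about 12 in all and at most 16, crops included, and the job is handed in when it is done.

Besides the shell and the picture viewer there is one more tool, called after "Request:" as a command line: name --pt "numbers of a row" for each row, then --argument value for the rest. move_arm: Moves the arm, as the interface text tells. Its arguments: {"type":"object","properties":{"rows":{"type":"array","items":{"type":"array","items":{"type":"number"}}}},"required":["rows"]}

```bash
mkdir -p pics; ls; python3 - <<'E'
from bench import arm
import cv2
s=arm.read_state();print({k:s[k] for k in('clock','position','orientation','width','force')})
for n in('top','side'):
    f=arm.grab_frame(n);cv2.imwrite(f'pics/{n}0.png',f['frame'][:,:,::-1]);print(n,f['position'],f['attitude'],f['intrinsics'])
    for t in('hole_saw_60','hole_saw_51','hole_saw_40','hole_saw_32','peg_1','full_rack','empty_rack'):
        print(t,[(round(d['score'],2),d['box']) for d in arm.spot_in(n,t)][:5])
E
```

```text
pics
{'clock': 0.0, 'position': array([ 0.26256051, -0.56675762,  0.23051189]), 'orientation': array([[ 9.07348298e-01,  4.20379149e-01, -6.61452474e-04],
       [ 4.20379663e-01, -9.07347438e-01,  1.25108037e-03],
       [-7.42391070e-05, -1.41322681e-03, -9.99998999e-01]]), 'width': 0.08535350661546098, 'force': array([-0.63986448,  0.07816732,  0.28348545])}
top [ 0.39101176 -0.0662173   0.91027916] [[-0.02296067 -0.98835339  0.15043401]
 [-0.99923739  0.0274415   0.0277779 ]
 [-0.03158251 -0.14968149 -0.98822973]] [[401.6007705    0.         317.05197016]
 [  0.         401.6007705  199.89011468]
 [  0.           0.           1.        ]]
hole_saw_60 [(0.84, [312.1, 145.7, 26.9, 33.3]), (0.74, [389.7, 156.3, 22.1, 22.3]), (0.7, [246.5, 203.6, 147.5, 50.1]), (0.62, [276.0, 147.7, 24.0, 26.1]), (0.59, [356.2, 156.4, 17.0, 18.2])]
hole_saw_51 [(0.84, [312.1, 145.7, 26.9, 33.3]), (0.74, [389.7, 156.3, 22.1, 22.3]), (0.7, [246.5, 203.6, 147.5, 50.1]), (0.62, [276.0, 147.7, 24.0, 26.1]), (0.59, [356.2, 156.4, 17.0, 18.2])]
hole_saw_40 [(0.84, [312.1, 145.7, 26.9, 33.3]), (0.74, [389.7,
[... 780 characters left out ...]
 211.2, 21.6, 33.2]), (0.62, [345.2, 167.6, 27.9, 29.0])]
hole_saw_51 [(0.82, [342.4, 182.4, 37.9, 42.1]), (0.75, [360.8, 211.2, 21.6, 33.2]), (0.62, [345.2, 167.6, 27.9, 29.0])]
hole_saw_40 [(0.82, [342.4, 182.4, 37.9, 42.1]), (0.75, [360.8, 211.2, 21.6, 33.2]), (0.62, [345.2, 167.6, 27.9, 29.0])]
hole_saw_32 [(0.82, [342.4, 182.4, 37.9, 42.1]), (0.75, [360.8, 211.2, 21.6, 33.2]), (0.62, [345.2, 167.6, 27.9, 29.0])]
peg_1 [(0.62, [268.0, 173.8, 5.5, 11.7]), (0.59, [280.4, 211.4, 4.2, 16.1]), (0.55, [289.7, 234.5, 8.8, 20.8]), (0.49, [275.1, 190.8, 5.6, 16.4])]
full_rack [(0.64, [336.7, 190.3, 68.5, 100.1]), (0.48, [360.1, 212.3, 20.4, 31.7])]
empty_rack [(0.98, [253.8, 172.8, 68.2, 106.1])]
```

```bash
python3 - <<'E'
import cv2
a=cv2.imread('pics/top0.png')[110:290,220:430];b=cv2.imread('pics/side0.png')[140:320,220:430]
cv2.imwrite('pics/v1.png',cv2.resize(cv2.vconcat([a,b]),None,fx=1.6*1,fy=1.6) if 0 else cv2.resize(cv2.hconcat([a,b]),None,fx=1.9,fy=1.9,interpolation=cv2.INTER_CUBIC))
E
```

```text
(no output)
```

View pics/v1.png

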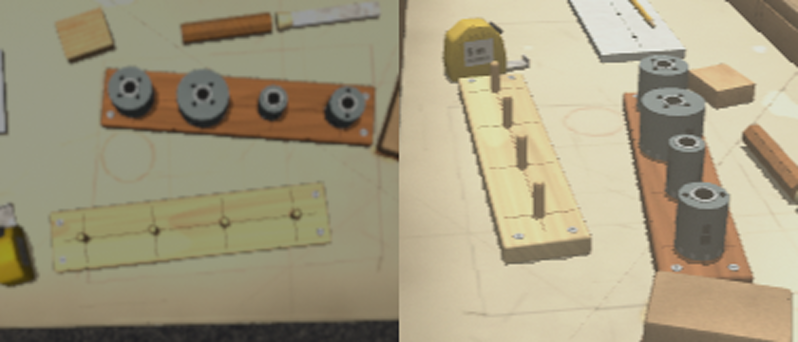

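View pics/top0.png

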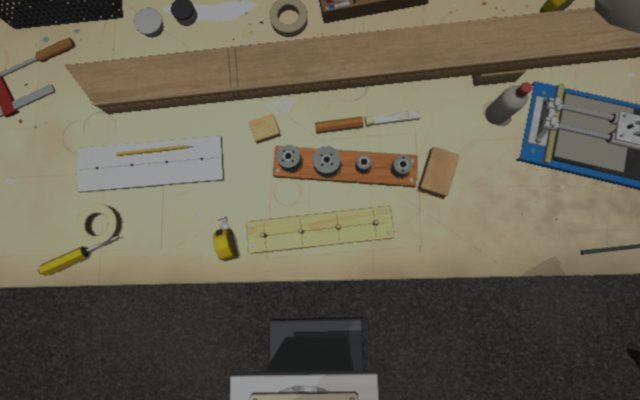

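The full rack is the farther one, holding 51, 60, 32, 40 from left to right. The pale rack is nearer, and its pegs sit at about (264,235), (301,231), (338,227), (376,222).

```bash
cat > h.py <<'E'
import numpy as np,cv2
from bench import arm
def cloud(n):
    s=arm.read_state();f=arm.grab_frame(n);K=f['intrinsics'];z=f['z_map']
    v,u=np.mgrid[:400,:640]
    p=np.stack([(u-K[0,2])*z/K[0,0],(v-K[1,2])*z/K[1,1],z],-1)
    if n=='wrist':
        T=f['hand_eye'];p=p@T[:3,:3].T+T[:3,3];R,t=s['orientation'],s['position']
    else: R,t=f['attitude'],f['position']
    return f,np.where(z[...,None]>0,p@R.T+t,np.nan)
def blobs(P,zlo,zhi,box,minn=4):
    m=(P[...,2]>zlo)&(P[...,2]<zhi)&(P[...,0]>box[0])&(P[...,0]<box[1])&(P[...,1]>box[2])&(P[...,1]<box[3])
    n,l,st,c=cv2.connectedComponentsWithStats(m.astype('uint8'))
    out=[]
    for i in range(1,n):
        if st[i,4]<minn: continue
        q=P[l==i]
        (cx,cy),r=cv2.minEnclosingCircle(q[:,:2].astype('float32'))
        out.append((st[i,4],np.round([cx,cy,2*r],4),np.round(np.median(q[:,:2],0),4),np.round(np.median(q[:,2]),4)))
    return sorted(out,key=lambda o:-o[1][1])
E
python3 - <<'E'
from h import *
f,P=cloud('top')
b=(.3,.8,-.4,.25)
print('ranges',P[165,420-50],P[227,338],P[250,200])
print('saws');[print(o) for o in blobs(P,.056,.075,b)]
print('pegs');[print(o) for o in blobs(P,.032,.056,b,2)]
for t in('full_rack','empty_rack'):
    m=arm.cut_out('top',t)[0]['mask']&(P[...,2]>.008)&(P[...,2]<.028)
    q=P[m][:,:2];r=cv2.minAreaRect(q.astype('float32'));print(t,r,P[m][:,2].mean())
f,P=cloud('side')
print('saws');[print(o) for o in blobs(P,.056,.075,b)]
print('pegs');[print(o) for o in blobs(P,.032,.056,b,2)]
E
```

```text
ranges [ 0.59176313 -0.15773906  0.06742913] [ 0.46221613 -0.08562487  0.04740016] [0.42182924 0.22773812 0.00072455]
saws
(np.int32(308), array([0.434 , 0.1641, 0.0525]), array([0.4332, 0.1626]), np.float64(0.0618))
(np.int32(438), array([0.6185, 0.0177, 0.0513]), array([0.6173, 0.0177]), np.float64(0.0669))
(np.int32(606), array([ 0.6087, -0.0652,  0.0605]), array([ 0.6074, -0.0655]), np.float64(0.0669))
(np.int32(1020), array([ 0.7702, -0.075 ,  0.65  ]), array([ 0.7697, -0.0748]), np.float64(0.0659))
(np.int32(179), array([ 0.6007, -0.1451,  0.0329]), array([ 0.5995, -0.1451]), np.float64(0.0671))
(np.int32(285), array([ 0.5929, -0.2279,  0.0403]), array([ 0.5916, -0.2274]), np.float64(0.0671))
pegs
(np.int32(213), array([0.4335, 0.1614, 0.0688]), array([0.425 , 0.1528]), np.float64(0.0492))
(np.int32(21), array([0.4504, 0.0757, 0.0093]), array([0.451 , 0.0758]), np.float64(0.0482))
(np.int32(56), array([0.6089, 0.0157, 0.048 ]), array([0.5979, 0.0119]), np.float64(0.0446))
(np.int32(2), array([0.7634, 0.0142, 0.0024]), array([0.7634, 0.0142]), np.float64(0.0559))
(np.int32(19), 
[... 10125 characters left out ...]
), np.float64(0.0322))
(np.int32(4), array([ 0.5789, -0.3437,  0.0036]), array([ 0.5788, -0.3428]), np.float64(0.0325))
(np.int32(3), array([ 0.5922, -0.3459,  0.0043]), array([ 0.5929, -0.3458]), np.float64(0.0321))
(np.int32(3), array([ 0.6141, -0.3478,  0.0031]), array([ 0.6139, -0.3467]), np.float64(0.0321))
(np.int32(2), array([ 0.5976, -0.3496,  0.0019]), array([ 0.5976, -0.3496]), np.float64(0.0322))
(np.int32(3), array([ 0.6006, -0.3504,  0.0033]), array([ 0.6011, -0.3519]), np.float64(0.033))
(np.int32(3), array([ 0.6156, -0.353 ,  0.005 ]), array([ 0.6157, -0.3527]), np.float64(0.0321))
(np.int32(8), array([ 0.7908, -0.3583,  0.0102]), array([ 0.7903, -0.3582]), np.float64(0.0553))
```

Request:
move_arm --pt "568 -381 30 0 0 -1.136 0" --pt "568 -381 30 0 0 -1.136 0" --pt "568 -381 30 0 0 -1.136 0" --pt "568 -381 30 0 0 -1.136 0" --pt "568 -381 30 0 0 -1.136 0" --pt "568 -381 30 0 0 -1.136 0" --pt "568 -381 30 0 0 -1.136 0" --pt "568 -381 30 0 0 -1.136 0" --pt "568 -381 30 0 0 -1.136 0" --pt "568 -381 30 0 0 -1.136 0"

```text
clock: 2.25
position: [0.588, -0.0321, 0.2041]
orientation: [[0.002, 1.0, 0.001], [1.0, -0.002, -0.0], [-0.0, 0.001, -1.0]]
force: [1.4, -1.8, 0.8]
width: 0.0853
```

Request:
move_arm --pt "50 30 0 0 0 0 0" --pt "50 30 0 0 0 0 0" --pt "50 30 0 0 0 0 0" --pt "50 30 0 0 0 0 0" --pt "50 30 0 0 0 0 0" --pt "50 30 0 0 0 0 0" --pt "50 30 0 0 0 0 0" --pt "50 30 0 0 0 0 0" --pt "50 30 0 0 0 0 0" --pt "50 30 0 0 0 0 0"

```text
clock: 3.5
position: [0.6171, 0.0164, 0.2039]
orientation: [[0.001, 1.0, 0.0], [1.0, -0.001, -0.0], [-0.0, 0.0, -1.0]]
force: [0.1, -0.1, 0.5]
width: 0.0852
```

```bash
python3 - <<'E'
from h import *
s=arm.read_state();print(s['position'],s['joint_positions'],s['force'])
f,P=cloud('wrist');cv2.imwrite('pics/w1.png',f['frame'][:,:,::-1])
[print(o) for o in blobs(P,.056,.075,(.4,.72,-.3,.1),50)]
print('pegs');[print(o) for o in blobs(P,.036,.056,(.4,.5,-.3,.1),30)]
E
```

```text
[0.61708941 0.01642946 0.20388621] [ 20.61613642  22.49351612 -34.14028785  85.68050365  12.80480279
  75.75111013 -14.70471414] [ 0.05620415 -0.14550659  0.5416989 ]
(np.int32(2509), array([0.6182, 0.0202, 0.051 ]), array([0.618 , 0.0214]), np.float64(0.0653))
(np.int32(2867), array([ 0.6076, -0.0628,  0.0609]), array([ 0.6082, -0.06  ]), np.float64(0.0653))
(np.int32(763), array([ 0.6005, -0.1428,  0.0332]), array([ 0.6003, -0.1392]), np.float64(0.0654))
pegs
(np.int32(157), array([0.4518, 0.0794, 0.0092]), array([0.4536, 0.08  ]), np.float64(0.0465))
(np.int32(134), array([ 0.4585, -0.0016,  0.0097]), array([ 0.46  , -0.0007]), np.float64(0.0466))
(np.int32(121), array([ 0.4649, -0.0831,  0.01  ]), array([ 0.4662, -0.0812]), np.float64(0.0462))
```

Request:
move_arm --pt "2.5 1 50 0 0 0 0" --pt "2.5 1 100 0 0 0 0" --pt "2.5 1 140 0 0 0 0" --pt "2.5 1 165 0 0 0 0" --pt "2.5 1 177 0 0 0 0" --pt "2.5 1 177 0 0 0 0" --pt "2.5 1 177 0 0 0 0" --pt "2.5 1 177 0 0 0 255" --pt "2.5 1 177 0 0 0 255" --pt "2.5 1 177 0 0 0 255"

```text
clock: 4.8
position: [0.6185, 0.0189, 0.0278]
orientation: [[0.001, 1.0, 0.001], [1.0, -0.001, -0.0], [-0.0, 0.001, -1.0]]
force: [-1.4, -0.6, 5.6]
width: 0.0492
```

Request:
move_arm --pt "0 0 0 0 0 0 255" --pt "0 0 0 0 0 0 255" --pt "0 0 0 0 0 0 255" --pt "0 0 0 0 0 0 255" --pt "0 0 -15 0 0 0 255" --pt "0 0 -30 0 0 0 255" --pt "0 0 -60 0 0 0 255" --pt "0 0 -90 0 0 0 255" --pt "0 0 -90 0 0 0 255" --pt "0 0 -90 0 0 0 255"

```text
clock: 6.05
position: [0.6178, 0.0188, 0.1166]
orientation: [[0.001, 1.0, -0.0], [1.0, -0.001, -0.0], [-0.0, -0.0, -1.0]]
force: [0.7, 0.3, -1.7]
width: 0.0489
```

```bash
python3 - <<'E'
from h import *
s=arm.read_state();print(s['position'],s['force'],s['width'])
f,P=cloud('side');cv2.imwrite('pics/s1.png',cv2.resize(f['frame'][60:320,200:460,::-1],None,fx=2,fy=2))
E
```

```text
[0.61776561 0.01877487 0.11658597] [ 0.70651852  0.29040351 -1.69652188] 0.04894220818562963
```

View pics/s1.png

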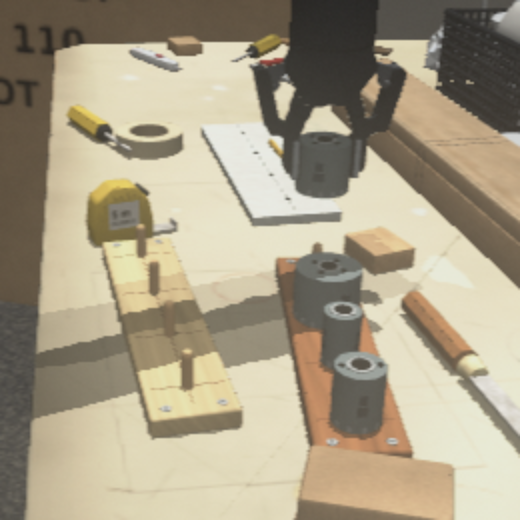

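The saw is held upright and clear of the others, and the full rack's left peg is bare. Carrying it to peg 4.

Request:
move_arm --pt "-30 -24 0 0 0 0 255" --pt "-75 -60 0 0 0 0 255" --pt "-120 -96 0 0 0 0 255" --pt "-160 -126 0 0 0 0 255" --pt "-185.5 -147 0 0 0 0 255" --pt "-185.5 -147 0 0 0 0 255" --pt "-185.5 -147 0 0 0 0 255" --pt "-185.5 -147 20 0 0 0 255" --pt "-185.5 -147 40 0 0 0 255" --pt "-185.5 -147 40 0 0 0 255"

```text
clock: 7.35
position: [0.4704, -0.1648, 0.0755]
orientation: [[-0.001, 1.0, -0.003], [1.0, 0.001, 0.002], [0.002, -0.003, -1.0]]
force: [0.7, 1.2, -0.9]
width: 0.049
```

```bash
python3 - <<'E'
from h import *
s=arm.read_state();print(s['position'],s['force'],s['width'])
f,P=cloud('side');cv2.imwrite('pics/s2.png',cv2.resize(f['frame'][100:320,200:460,::-1],None,fx=2,fy=2))
f,P=cloud('wrist');cv2.imwrite('pics/w2.png',f['frame'][:,:,::-1])
print('pegs');[print(o) for o in blobs(P,.036,.056,(.4,.5,-.3,.1),30)]
E
```

```text
[ 0.47041928 -0.16481924  0.07549127] [ 0.66440413  1.2248336  -0.93966658] 0.048975543398674035
pegs
(np.int32(315), array([ 0.4645, -0.0846,  0.0098]), array([ 0.4649, -0.084 ]), np.float64(0.0483))
```

View pics/s2.png

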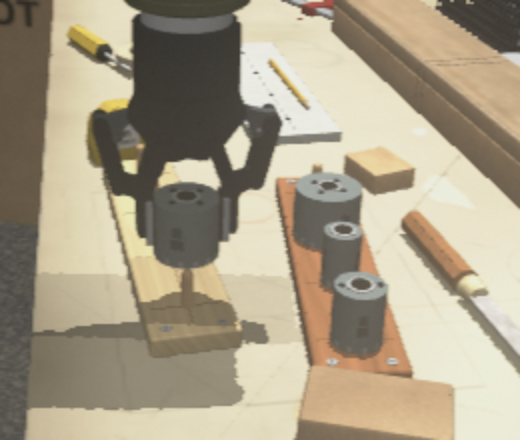

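The saw sits over peg 4, and the peg shows directly below its mouth. Lowering and releasing.

Request:
move_arm --pt "-1.5 0 15 0 0 0 255" --pt "-1.5 0 30 0 0 0 255" --pt "-1.5 0 40 0 0 0 255" --pt "-1.5 0 46.5 0 0 0 255" --pt "-1.5 0 46.5 0 0 0 255" --pt "-1.5 0 46.5 0 0 0 255" --pt "-1.5 0 46.5 0 0 0 0" --pt "-1.5 0 46.5 0 0 0 0" --pt "-1.5 0 46.5 0 0 0 0" --pt "-1.5 0 46.5 0 0 0 0"

```text
clock: 8.7
position: [0.4709, -0.168, 0.0305]
orientation: [[0.001, 1.0, 0.0], [1.0, -0.001, -0.0], [-0.0, 0.0, -1.0]]
force: [0.2, 0.1, 0.2]
width: 0.0854
```

Request:
move_arm --pt "0 0 0 0 0 0 0" --pt "0 0 0 0 0 0 0" --pt "0 0 -20 0 0 0 0" --pt "0 0 -60 0 0 0 0" --pt "0 0 -110 0 0 0 0" --pt "0 0 -130 0 0 0 0" --pt "0 0 -130 0 0 0 0" --pt "0 0 -130 0 0 0 0" --pt "0 0 -130 0 0 0 0" --pt "0 0 -130 0 0 0 0"

```text
clock: 9.95
position: [0.4705, -0.1678, 0.1596]
orientation: [[0.001, 1.0, -0.001], [1.0, -0.001, 0.001], [0.001, -0.001, -1.0]]
force: [0.9, 1.2, 0.6]
width: 0.0853
```

```bash
python3 - <<'E'
from h import *
s=arm.read_state();print(s['clock'],s['position'],s['force'],s['width'])
for n in('side','top'):
    f,P=cloud(n)
    print(n);[print(o) for o in blobs(P,.055,.075,(.4,.7,-.3,.12),50)]
cv2.imwrite('pics/s3.png',f['frame'][:,:,::-1])
E
```

```text
9.95 [ 0.4705422  -0.16777065  0.15961522] [0.87376007 1.16840351 0.56575998] 0.08529789305155865
side
(np.int32(568), array([ 0.6081, -0.0649,  0.0647]), array([ 0.6048, -0.0741]), np.float64(0.0653))
(np.int32(249), array([ 0.5994, -0.1446,  0.0342]), array([ 0.5974, -0.151 ]), np.float64(0.0649))
(np.int32(617), array([ 0.4707, -0.1675,  0.0543]), array([ 0.4698, -0.1759]), np.float64(0.0653))
(np.int32(461), array([ 0.5906, -0.2273,  0.0423]), array([ 0.5895, -0.2336]), np.float64(0.0653))
top
(np.int32(608), array([ 0.6085, -0.0654,  0.0603]), array([ 0.6074, -0.0655]), np.float64(0.0668))
(np.int32(185), array([ 0.6011, -0.1451,  0.0322]), array([ 0.5993, -0.1451]), np.float64(0.0669))
(np.int32(112), array([ 0.4725, -0.1547,  0.0403]), array([ 0.4728, -0.1524]), np.float64(0.0666))
```

Saw 51 is seated on peg 4: its top is at z 0.065, the same as the others. Next is saw 60.

Request:
move_arm --pt "30 40 0 0 0 0 0" --pt "65 85 0 0 0 0 0" --pt "95 125 0 0 0 0 0" --pt "103.5 137 0 0 0 0 0" --pt "103.5 137 0 0 0 0 0" --pt "103.5 137 20 0 0 0 0" --pt "103.5 137 50 0 0 0 0" --pt "103.5 137 60 0 0 0 0" --pt "103.5 137 60 0 0 0 0" --pt "103.5 137 60 0 0 0 0"

```text
clock: 11.3
position: [0.6085, -0.0649, 0.1014]
orientation: [[0.001, 1.0, 0.001], [1.0, -0.001, -0.0], [-0.0, 0.001, -1.0]]
force: [-0.4, 0.1, 0.3]
width: 0.0857
```

Request:
move_arm --pt "0 0 20 0 0 0 0" --pt "0 0 45 0 0 0 0" --pt "0 0 65 0 0 0 0" --pt "0 0 73 0 0 0 0" --pt "0 0 73 0 0 0 0" --pt "0 0 73 0 0 0 255" --pt "0 0 73 0 0 0 255" --pt "0 0 73 0 0 0 255" --pt "0 0 73 0 0 0 255" --pt "0 0 73 0 0 0 255"

```text
clock: 12.55
position: [0.6088, -0.0646, 0.0287]
orientation: [[0.001, 1.0, 0.002], [1.0, -0.001, -0.0], [-0.0, 0.002, -1.0]]
force: [-1.5, -0.5, 6.2]
width: 0.0584
```

Request:
move_arm --pt "0 0 -15 0 0 0 255" --pt "0 0 -45 0 0 0 255" --pt "0 0 -85 0 0 0 255" --pt "0 0 -90 0 0 0 255" --pt "-4 -25 -90 0 0 0 255" --pt "-10 -65 -90 0 0 0 255" --pt "-16 -110 -90 0 0 0 255" --pt "-20 -137 -90 0 0 0 255" --pt "-21 -145 -90 0 0 0 255" --pt "-21 -145 -90 0 0 0 255"

```text
clock: 13.8
position: [0.4633, -0.0856, 0.1177]
orientation: [[0.001, 1.0, 0.001], [1.0, -0.001, -0.001], [-0.001, 0.001, -1.0]]
force: [1.1, -0.4, -2.4]
width: 0.0587
```

Request:
move_arm --pt "0 0 0 0 0 0 255" --pt "0 0 15 0 0 0 255" --pt "0 0 35 0 0 0 255" --pt "0 0 43 0 0 0 255" --pt "0 0 43 0 0 0 255" --pt "0 0 43 0 0 0 255" --pt "0 0 43 0 0 0 255" --pt "0 0 43 0 0 0 255" --pt "0 0 43 0 0 0 255" --pt "0 0 43 0 0 0 255"

```text
clock: 15.05
position: [0.463, -0.0855, 0.0745]
orientation: [[0.001, 1.0, 0.0], [1.0, -0.001, -0.0], [-0.0, 0.0, -1.0]]
force: [0.2, -0.1, -1.2]
width: 0.0587
```

```bash
python3 - <<'E'
from h import *
s=arm.read_state();print(s['position'],s['force'],s['width'])
f,P=cloud('side');cv2.imwrite('pics/s4.png',cv2.resize(f['frame'][100:320,200:460,::-1],None,fx=2,fy=2))
E
```

```text
[ 0.46299706 -0.08548174  0.07448144] [ 0.19470267 -0.13823233 -1.24124247] 0.058738302807062236
```

View pics/s4.png

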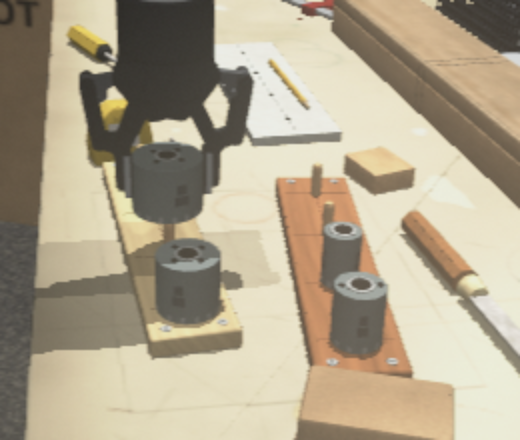

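Saw 51 is seated on peg 4, and saw 60 is held over peg 3 with the peg directly below it. Lowering.

Request:
move_arm --pt "0 0 15 0 0 0 255" --pt "0 0 30 0 0 0 255" --pt "0 0 40 0 0 0 255" --pt "0 0 45 0 0 0 255" --pt "0 0 45 0 0 0 255" --pt "0 0 45 0 0 0 255" --pt "0 0 45 0 0 0 0" --pt "0 0 45 0 0 0 0" --pt "0 0 45 0 0 0 0" --pt "0 0 45 0 0 0 0"

```text
clock: 16.35
position: [0.463, -0.0855, 0.0295]
orientation: [[0.001, 1.0, 0.0], [1.0, -0.001, -0.0], [-0.0, 0.0, -1.0]]
force: [-0.2, -0.2, -0.2]
width: 0.0853
```

Request:
move_arm --pt "0 0 0 0 0 0 0" --pt "0 0 0 0 0 0 0" --pt "0 0 -20 0 0 0 0" --pt "0 0 -60 0 0 0 0" --pt "0 0 -110 0 0 0 0" --pt "0 0 -130 0 0 0 0" --pt "0 0 -130 0 0 0 0" --pt "0 0 -130 0 0 0 0" --pt "0 0 -130 0 0 0 0" --pt "0 0 -130 0 0 0 0"

```text
clock: 17.6
position: [0.4626, -0.0853, 0.1587]
orientation: [[0.001, 1.0, -0.001], [1.0, -0.001, 0.0], [0.0, -0.001, -1.0]]
force: [0.1, -0.2, -1.4]
width: 0.0852
```

```bash
python3 - <<'E'
from h import *
s=arm.read_state();print(s['clock'],s['position'],s['force'],s['width'])
for n in('side','top','wrist'):
    f,P=cloud(n)
    print(n);[print(o) for o in blobs(P,.055,.075,(.4,.7,-.3,.12),50)]
E
```

```text
17.6 [ 0.46261245 -0.08530375  0.15869158] [ 0.06470397 -0.24194058 -1.37563263] 0.08523361625709205
side
(np.int32(642), array([ 0.462 , -0.0847,  0.0636]), array([ 0.462 , -0.0951]), np.float64(0.0654))
(np.int32(249), array([ 0.5996, -0.1448,  0.0329]), array([ 0.5977, -0.1511]), np.float64(0.0653))
(np.int32(620), array([ 0.4718, -0.1681,  0.0541]), array([ 0.47  , -0.1765]), np.float64(0.0653))
(np.int32(459), array([ 0.5922, -0.227 ,  0.0428]), array([ 0.5895, -0.2336]), np.float64(0.0653))
top
(np.int32(157), array([ 0.5931, -0.2293,  0.039 ]), array([ 0.5933, -0.2346]), np.float64(0.0672))
wrist
(np.int32(4715), array([ 0.4634, -0.0835,  0.0601]), array([ 0.4636, -0.0818]), np.float64(0.0653))
(np.int32(1324), array([ 0.5999, -0.1434,  0.0331]), array([ 0.5977, -0.1403]), np.float64(0.0654))
(np.int32(2800), array([ 0.4716, -0.1664,  0.0518]), array([ 0.4716, -0.1632]), np.float64(0.0653))
```

Saw 60 is seated on peg 3. Next is saw 32.

Request:
move_arm --pt "-15 40 0 0 0 0 0" --pt "-35 85 0 0 0 0 0" --pt "-53 125 0 0 0 0 0" --pt "-59 137.5 0 0 0 0 0" --pt "-59 137.5 0 0 0 0 0" --pt "-59 137.5 20 0 0 0 0" --pt "-59 137.5 50 0 0 0 0" --pt "-59 137.5 60 0 0 0 0" --pt "-59 137.5 60 0 0 0 0" --pt "-59 137.5 60 0 0 0 0"

```text
clock: 19.0
position: [0.6009, -0.1445, 0.1005]
orientation: [[0.001, 1.0, 0.002], [1.0, -0.001, -0.0], [-0.0, 0.002, -1.0]]
force: [0.1, -1.1, 1.1]
width: 0.0854
```

Request:
move_arm --pt "0 0 20 0 0 0 0" --pt "0 0 45 0 0 0 0" --pt "0 0 63 0 0 0 0" --pt "0 0 70 0 0 0 0" --pt "0 0 70 0 0 0 0" --pt "0 0 70 0 0 0 255" --pt "0 0 70 0 0 0 255" --pt "0 0 70 0 0 0 255" --pt "0 0 70 0 0 0 255" --pt "0 0 70 0 0 0 255"

```text
clock: 20.25
position: [0.6008, -0.1447, 0.0301]
orientation: [[0.001, 1.0, 0.001], [1.0, -0.001, -0.0], [-0.0, 0.001, -1.0]]
force: [-1.7, 0.2, 5.8]
width: 0.0311
```

Request:
move_arm --pt "0 0 -15 0 0 0 255" --pt "0 0 -45 0 0 0 255" --pt "0 0 -85 0 0 0 255" --pt "0 0 -90 0 0 0 255" --pt "22 -23 -90 0 0 0 255" --pt "55 -57 -90 0 0 0 255" --pt "95 -97 -90 0 0 0 255" --pt "128 -131 -90 0 0 0 255" --pt "139.5 -143.5 -90 0 0 0 255" --pt "139.5 -143.5 -90 0 0 0 255"

```text
clock: 21.5
position: [0.4569, -0.0049, 0.1196]
orientation: [[0.0, 1.0, 0.0], [1.0, -0.0, -0.001], [-0.001, 0.0, -1.0]]
force: [0.5, -1.2, -1.2]
width: 0.0312
```

Request:
move_arm --pt "0 0 0 0 0 0 255" --pt "0 0 15 0 0 0 255" --pt "0 0 35 0 0 0 255" --pt "0 0 43 0 0 0 255" --pt "0 0 43 0 0 0 255" --pt "0 0 43 0 0 0 255" --pt "0 0 43 0 0 0 255" --pt "0 0 43 0 0 0 255" --pt "0 0 43 0 0 0 255" --pt "0 0 43 0 0 0 255"

```text
clock: 22.75
position: [0.4571, -0.005, 0.0765]
orientation: [[0.001, 1.0, 0.0], [1.0, -0.001, -0.0], [-0.0, 0.0, -1.0]]
force: [0.2, 0.4, -0.5]
width: 0.0312
```

```bash
python3 - <<'E'
from h import *
s=arm.read_state();print(s['position'],s['force'],s['width'])
f,P=cloud('side');cv2.imwrite('pics/s5.png',cv2.resize(f['frame'][80:320,200:460,::-1],None,fx=2,fy=2))
E
```

```text
[ 0.45711861 -0.00497326  0.07650198] [ 0.19694507  0.41753303 -0.49261429] 0.031182865249976138
```

View pics/s5.png

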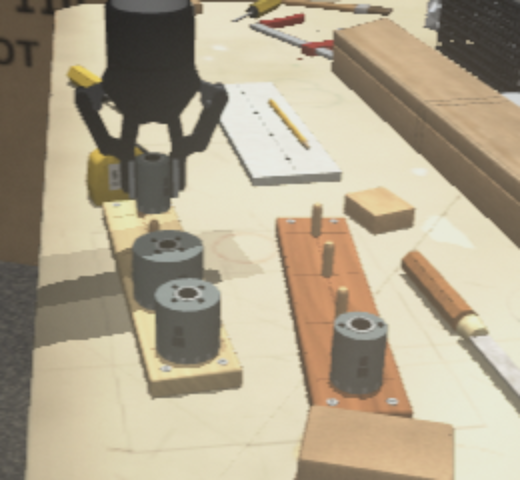

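Saw 32 is held over peg 2, at about (155,185) in the crop, with the peg just below its mouth. Lowering.

Request:
move_arm --pt "0 0 15 0 0 0 255" --pt "0 0 30 0 0 0 255" --pt "0 0 40 0 0 0 255" --pt "0 0 45.5 0 0 0 255" --pt "0 0 45.5 0 0 0 255" --pt "0 0 45.5 0 0 0 255" --pt "0 0 45.5 0 0 0 0" --pt "0 0 45.5 0 0 0 0" --pt "0 0 45.5 0 0 0 0" --pt "0 0 45.5 0 0 0 0"

```text
clock: 24.05
position: [0.4571, -0.0049, 0.031]
orientation: [[0.001, 1.0, 0.0], [1.0, -0.001, -0.0], [-0.0, 0.0, -1.0]]
force: [0.1, 0.5, 0.2]
width: 0.0855
```

Request:
move_arm --pt "0 0 0 0 0 0 0" --pt "0 0 0 0 0 0 0" --pt "0 0 -20 0 0 0 0" --pt "0 0 -60 0 0 0 0" --pt "0 0 -110 0 0 0 0" --pt "0 0 -130 0 0 0 0" --pt "0 0 -130 0 0 0 0" --pt "0 0 -130 0 0 0 0" --pt "0 0 -130 0 0 0 0" --pt "0 0 -130 0 0 0 0"

```text
clock: 25.3
position: [0.4567, -0.0049, 0.1602]
orientation: [[0.001, 1.0, -0.001], [1.0, -0.001, 0.0], [0.0, -0.001, -1.0]]
force: [0.4, -0.3, 0.5]
width: 0.0855
```

```bash
python3 - <<'E'
from h import *
s=arm.read_state();print(s['clock'],s['position'],s['force'],s['width'])
for n in('side','wrist'):
    f,P=cloud(n)
    print(n);[print(o) for o in blobs(P,.055,.075,(.4,.7,-.3,.12),50)]
E
```

```text
25.3 [ 0.45668663 -0.00486561  0.16018513] [ 0.41319746 -0.2705042   0.5255879 ] 0.08552265120020305
side
(np.int32(184), array([ 0.4568, -0.0049,  0.0373]), array([ 0.4562, -0.0124]), np.float64(0.0649))
(np.int32(635), array([ 0.4618, -0.084 ,  0.0655]), array([ 0.4619, -0.0948]), np.float64(0.0653))
(np.int32(616), array([ 0.471 , -0.1673,  0.0536]), array([ 0.47  , -0.1762]), np.float64(0.0654))
(np.int32(455), array([ 0.5914, -0.2273,  0.041 ]), array([ 0.5896, -0.2336]), np.float64(0.0653))
wrist
(np.int32(1357), array([ 0.458 , -0.0032,  0.0324]), array([ 0.4575, -0.0017]), np.float64(0.0655))
(np.int32(3781), array([ 0.4638, -0.0835,  0.0608]), array([ 0.4632, -0.0799]), np.float64(0.0653))
(np.int32(773), array([ 0.4713, -0.1601,  0.0488]), array([ 0.4681, -0.1469]), np.float64(0.0644))
```

Saw 32 is seated on peg 2. Next is saw 40.

Request:
move_arm --pt "-35 21 0 0 0 0 0" --pt "-80 50 0 0 0 0 0" --pt "-130 80 0 0 0 0 0" --pt "-180 110 0 0 0 0 0" --pt "-215 130 0 0 0 0 0" --pt "-222.5 135.5 0 0 0 0 0" --pt "-222.5 135.5 20 0 0 0 0" --pt "-222.5 135.5 50 0 0 0 0" --pt "-222.5 135.5 60 0 0 0 0" --pt "-222.5 135.5 60 0 0 0 0"

```text
clock: 26.65
position: [0.5918, -0.2265, 0.1003]
orientation: [[-0.0, 1.0, -0.001], [1.0, 0.0, 0.001], [0.001, -0.001, -1.0]]
force: [0.8, 0.1, 1.0]
width: 0.0851
```

Request:
move_arm --pt "0 0 20 0 0 0 0" --pt "0 0 45 0 0 0 0" --pt "0 0 63 0 0 0 0" --pt "0 0 71 0 0 0 0" --pt "0 0 71 0 0 0 0" --pt "0 0 71 0 0 0 255" --pt "0 0 71 0 0 0 255" --pt "0 0 71 0 0 0 255" --pt "0 0 71 0 0 0 255" --pt "0 0 71 0 0 0 255"

```text
clock: 27.9
position: [0.5928, -0.2278, 0.0308]
orientation: [[0.001, 1.0, 0.001], [1.0, -0.001, -0.001], [-0.001, 0.001, -1.0]]
force: [-1.0, -0.4, 6.1]
width: 0.0386
```

Request:
move_arm --pt "0 0 -15 0 0 0 255" --pt "0 0 -45 0 0 0 255" --pt "0 0 -85 0 0 0 255" --pt "0 0 -90 0 0 0 255" --pt "30 -14 -90 0 0 0 255" --pt "80 -37 -90 0 0 0 255" --pt "132 -62 -90 0 0 0 255" --pt "185 -86 -90 0 0 0 255" --pt "237 -111 -90 0 0 0 255" --pt "280 -131 -90 0 0 0 255"

```text
clock: 29.15
position: [0.4601, 0.0544, 0.1197]
orientation: [[-0.0, 1.0, -0.0], [1.0, 0.0, -0.001], [-0.001, -0.0, -1.0]]
force: [0.3, 0.5, -0.5]
width: 0.0386
```

Request:
move_arm --pt "24.5 -11 0 0 0 0 255" --pt "24.5 -11 0 0 0 0 255" --pt "24.5 -11 0 0 0 0 255" --pt "24.5 -11 0 0 0 0 255" --pt "24.5 -11 15 0 0 0 255" --pt "24.5 -11 35 0 0 0 255" --pt "24.5 -11 43 0 0 0 255" --pt "24.5 -11 43 0 0 0 255" --pt "24.5 -11 43 0 0 0 255" --pt "24.5 -11 43 0 0 0 255"

```text
clock: 30.4
position: [0.4511, 0.0771, 0.0774]
orientation: [[0.001, 1.0, 0.001], [1.0, -0.001, -0.0], [-0.0, 0.001, -1.0]]
force: [-0.3, -0.1, -0.3]
width: 0.0388
```

```bash
python3 - <<'E'
from h import *
s=arm.read_state();print(s['position'],s['force'],s['width'])
f,P=cloud('side');cv2.imwrite('pics/s6.png',cv2.resize(f['frame'][80:320,200:460,::-1],None,fx=2,fy=2))
E
```

```text
[0.45107015 0.07714374 0.07742677] [-0.31817908 -0.08971564 -0.3479011 ] 0.03876944892129977
```

View pics/s6.png

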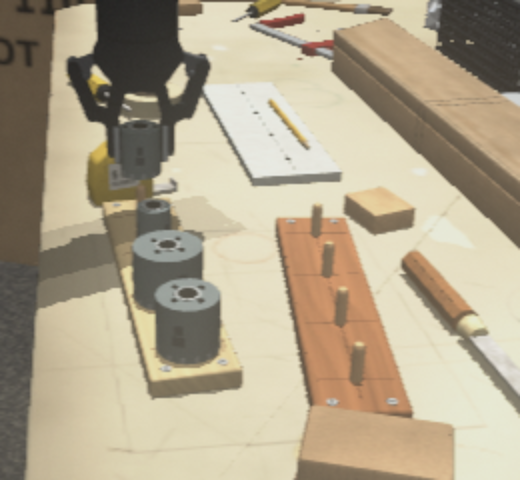

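Saw 40 is held over peg 1, the full rack is empty, and the tape measure is clear of the fingers. Lowering.

Request:
move_arm --pt "0 0 15 0 0 0 255" --pt "0 0 30 0 0 0 255" --pt "0 0 40 0 0 0 255" --pt "0 0 46 0 0 0 255" --pt "0 0 46 0 0 0 255" --pt "0 0 46 0 0 0 255" --pt "0 0 46 0 0 0 0" --pt "0 0 46 0 0 0 0" --pt "0 0 46 0 0 0 0" --pt "0 0 46 0 0 0 0"

```text
clock: 31.7
position: [0.4507, 0.077, 0.0309]
orientation: [[0.001, 1.0, 0.0], [1.0, -0.001, -0.0], [-0.0, 0.0, -1.0]]
force: [0.0, -0.3, 0.1]
width: 0.0855
```

Request:
move_arm --pt "0 0 0 0 0 0 0" --pt "0 0 0 0 0 0 0" --pt "0 0 -20 0 0 0 0" --pt "0 0 -60 0 0 0 0" --pt "0 0 -110 0 0 0 0" --pt "0 0 -150 0 0 0 0" --pt "0 40 -170 0 0 0 0" --pt "0 90 -170 0 0 0 0" --pt "0 140 -170 0 0 0 0" --pt "0 140 -170 0 0 0 0"

```text
clock: 32.95
position: [0.5924, 0.0764, 0.1988]
orientation: [[0.002, 1.0, -0.003], [1.0, -0.002, 0.002], [0.002, -0.003, -1.0]]
force: [-1.1, -0.4, 0.1]
width: 0.0854
```

```bash
python3 - <<'E'
from h import *
s=arm.read_state();print(s['clock'],s['position'],s['force'],s['width'])
for n in('wrist','side'):
    f,P=cloud(n)
    print(n);[print(o) for o in blobs(P,.055,.075,(.4,.7,-.3,.12),50)]
cv2.imwrite('pics/s7.png',cv2.resize(f['frame'][80:320,200:460,::-1],None,fx=2,fy=2))
E
```

```text
32.95 [0.59244951 0.0764296  0.19884635] [-1.06699835 -0.44412303  0.13964811] 0.08541009282098115
wrist
(np.int32(1748), array([0.4515, 0.0787, 0.0405]), array([0.4533, 0.0805]), np.float64(0.0653))
(np.int32(745), array([ 0.4576, -0.0027,  0.0325]), array([0.4573, 0.0028]), np.float64(0.0653))
(np.int32(434), array([ 0.4859, -0.0831,  0.0406]), array([ 0.4871, -0.0797]), np.float64(0.0649))
side
(np.int32(214), array([0.4491, 0.0769, 0.0426]), array([0.4498, 0.0689]), np.float64(0.0651))
(np.int32(184), array([ 0.4569, -0.0027,  0.0384]), array([ 0.4558, -0.0124]), np.float64(0.0649))
(np.int32(636), array([ 0.4606, -0.0851,  0.0635]), array([ 0.4618, -0.0943]), np.float64(0.0654))
(np.int32(617), array([ 0.4705, -0.1681,  0.0542]), array([ 0.4699, -0.1763]), np.float64(0.0653))
```

View pics/s7.png

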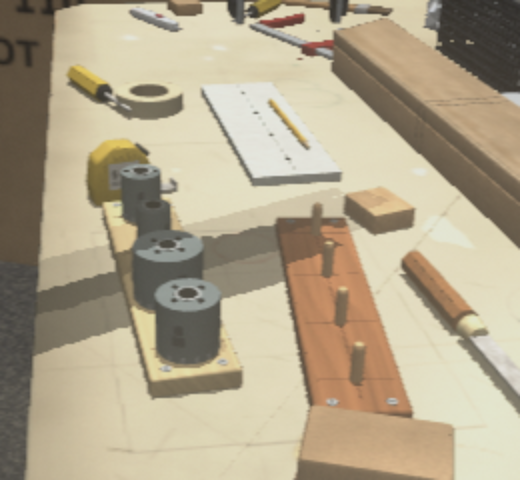

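All four saws stand on the pale rack in the order 40, 32, 60, 51 from the left, with tops at z of about 0.065. The old rack is empty and the arm is clear.

```bash
python3 -c "
from bench import arm
print(arm.sign_off())"
```

```text
the job is handed in; nothing more can be done
None
```

All four hole saws are now on the pale rack in reverse order, and I have handed the job in. They stood 51, 60, 32, 40 from the left on the old rack and now stand 40, 32, 60, 51. Each went straight from its old peg to its new one, with nothing set down in between.

- **Seating:** in the last side-camera check all four tops were level at about 65 mm, as they were on the old rack. Their centres were within about 3 mm of the measured peg positions. The picture shows them upright and the old rack empty.
- **Limits:** the clock read about 33 s of the 96 s allowed, and no end-of-move force reading exceeded about 7 N. The arm ended clear, with the gripper open at 0.2 m height.
- **Disagreements:** the cameras differed by about 2 mm in y, well inside the play over the pegs. In the last wrist picture saw 60 was cut off and saw 51 was out of view, so the side camera alone confirms those two there. An earlier wrist picture had shown both seated.

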